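# Empty a gravity magazine with its lid lever

## Task

One of the two gravity magazines on the bench still holds three turned brass workpieces. With the fingertips press the rubber pad of that magazine's lever right down so that the linked lid lifts wide open, hold it until all three workpieces have rolled into its catch tray, then ease the lever back up so that the lid comes down without slamming, and finish clear with the lid shut. Do not touch the lid or the workpieces or pick anything up, and leave the empty magazine shut and the other things on the bench where they are.

Things in the scene. Friction and masses are not known exactly. Their poses are not given: they have to be found in the camera images.
- magazine_loaded: Clear and aluminium gravity magazine, fixed to the bench, 365 x 110 mm, 195 mm high. Origin: on the bench under its chute; x points downstream (away from the robot), z up. The chute (52 mm wide, x = -95 to 87 mm) falls 14 degrees to its mouth, shut by a lid linked to the lever on top; then a grey catch tray (x = 90 to 247 mm, floor about 22 mm high, walls to 60 mm). It holds the three workpieces.
- lever_pad_loaded (a point): top centre of the black rubber pad (44 x 48 mm) on the rear (robot-side) end of the loaded magazine's lever: on its centre line, 176 mm behind its origin, 191 mm above the bench when up. It goes down 51 mm to its stop, at most 5 mm off a vertical line, with nothing below; takes about 4 N at first, 6 N at the stop, and springs up by itself if let go
- lever_loaded (a joint): angle of the loaded magazine's lever about its pivot, rad: 0 = up (lid shut), 0.36 = pad fully down (lid wide open)
- lid_loaded (a joint): angle of the loaded magazine's lid, rad: 0 = shut, about 0.71 = wide open (1.96 times the lever's angle). Workpieces pass from about 0.4. Closing at under 1 rad/s (pad rising under about 70 mm/s) is gentle; if the lever is let go the lid slams at over 3 rad/s
- lid_edge_loaded (a point): middle of the free upper edge of the loaded magazine's lid: clear plastic with aluminium edges, 102 mm long, 64 mm wide, with a 66 mm skirt that closes the mouth. Its hinge line lies 12 mm behind the magazine's origin, 133 mm high
- work1: turned brass workpiece, a roller 36 mm in diameter and 45 mm long with a bored end and a dark groove, about 270 g, lying across the loaded chute, first at the lid. Origin at its centre (its x and z axes turn as it rolls); once in the catch tray its centre is about 40 mm above the bench
- work2: turned brass workpiece, a roller 36 mm in diameter and 45 mm long with a bored end and a dark groove, about 270 g, lying across the loaded chute, second in the queue. Origin at its centre (its x and z axes turn as it rolls); once in the catch tray its centre is about 40 mm above the bench
- work3: turned brass workpiece, a roller 36 mm in diameter and 45 mm long with a bored end and a dark groove, about 270 g, lying across the loaded chute, last in the queue. Origin at its centre (its x and z axes turn as it rolls); once in the catch tray its centre is about 40 mm above the bench
- magazine_empty: Clear and aluminium gravity magazine, fixed to the bench, 365 x 110 mm, 195 mm high. Origin: on the bench under its chute; x points downstream (away from the robot), z up. The chute (52 mm wide, x = -95 to 87 mm) falls 14 degrees to its mouth, shut by a lid linked to the lever on top; then a grey catch tray (x = 90 to 247 mm, floor about 22 mm high, walls to 60 mm). Empty; leave it alone.
- lid_empty (a joint): angle of the empty magazine's lid, rad: 0 = shut
- spare1: spare brass workpiece, 36 mm in diameter, 45 mm tall, standing upright between the magazines; leave it. Origin under its centre
- spare2: a second spare workpiece, standing further off; leave it. Origin under its centre
- screwdriver: screwdriver lying on the bench on the robot's side of the magazines
- meter: hand-held multimeter lying on its back, 150 x 78 x 36 mm
- air_cylinder: small pneumatic cylinder with its rod out, about 200 mm long, 40 mm high, lying on the bench
- tape_roll: roll of black insulating tape, 64 mm across, 18 mm high, lying flat
- relay: plug-in relay on its base, 70 x 30 x 50 mm, standing on the bench

How it is judged:
By the outcome, as a careful person would: the job done as asked, in the order asked, and still so for the second after the job is handed in, with the robot touching nothing.
It also fails if it takes over 42 s, if anything falls off the work surface, if the arm or the gripper's body presses on something with over 40 N, if the wrist force passes 120 N, or if a joint passes its speed limit or range.

## Robot

A 6-joint arm with a two-finger parallel gripper is mounted at the origin on the work surface. World frame = base frame: x ahead of the robot, y to its left, z up, the work surface at z = 0. Lengths are in m, angles in degrees, forces in N, time in s.
With the tool pointing down it reaches from about 0.275 to 0.75 m from the base axis. Payload 10.2 kg.
Tool frame: the origin (TCP) lies at the very end of the fingers, on their centre line; the grasp point (between the pads) lies 19 mm behind it; z points along the fingers, y is the direction in which the jaws open and shut (so a half turn about z gives the same grasp; the last joint's range is limited). The gripper opens to 85 mm and grips with 20 to 120 N. Pads are 22 mm wide; open, the fingers measure 114 mm over their backs; the gripper's body (76 mm by 85 mm) begins 54 mm behind the grasp point. The pads swing forward as they close: fully open they stand 13 mm farther back than shut.
Start: joints at [-89.92, 17.928, 85.812, -0, 76.261, -12.8], TCP at [0.117, -0.512, 0.231] pointing down, gripper open.
Joint ranges: [-168.41, 168.41], [-55.51, 124.54], [10.69, 146.95], [-70.63, 250.63], [1, 178], [-165.06, 165.06]. Speed limits (degrees/s): [136.94, 136.94, 172.46, 180, 180, 180].

## Interface

Orientations are given as [roll, pitch, yaw] about the fixed x, y, z axes, in that order (R = Rz(yaw) Ry(pitch) Rx(roll)).
In Python, from bench import * gives the robot as it stands.
- The arm moves only by the shell command python3 -m jog 'ROWS' [FORCE]. ROWS is JSON, a list that holds one entry, the list of rows, each a list of 7 numbers: the shift along the tool's x, y, z in units of 50 mm (1.0 is 50 mm), then the turn, a rotation vector about the tool's x, y, z in units of 8 degrees (1.0 is 8 degrees), then the closure, from -1 (fully open) to 1 (shut). A call has 1 to 12 rows; each row shifts and turns the commanded pose from where the row before left it, along the tool's axes as they then stand; what a row does not reach is not made up. A row lasts 1/10 s, in which the tool goes at most 50 mm and 8.59 degrees, less where a joint would pass 70% of its speed; a pose out of reach is approached as far as the arm can. A call with a number of a shift or a turn outside -1 to 1 is refused whole. A call with a gripper value outside its range is refused whole. The fingers move at their own pace and stop on an object; FORCE is the grip in N (left out, the last holds). Time passes only in rows, so rows that do not move let the fingers close. It gives the time, the measured TCP pose, the force and the opening at its end, in the units of the state.
- read_state(): the state, without advancing time (a new reading comes with each control period).
- read_camera(name): name is "scene" or "side" or "wrist"; returns (picture, depth): 420x560x3 uint8, red, green, blue; 420x560 float32, m along the optical axis (not along the pixel's ray), 0 where there is no reading.
- get_calibration(name): a dict with "vfov" (degrees; the focal length in pixels is half the picture's height over the tangent of half this angle, whatever the lens; pixels are square), "cx", "cy" (the principal point, pixels), "distortion" ([k1, k2, p1, p2, k3] as OpenCV has them; the pictures are not rectified), "camera_from_world" (4x4, takes a point from world to camera coordinates). Camera axes: x right, y up, looking along -z (the intrinsics and any distortion apply to the point x, -y, -z); pixel columns grow to the right and rows downward; lengths in m; the calibration is good to about 2 mm. A picture is of the moment at which its call begins: read the wrist's pose just before it. get_calibration takes no time and is no camera call; for the wrist camera it gives the pose at the moment of the call.
- finish_job(): hands the job in, once; it reports no verdict.
The state is a dict: "time_s": time; "qpos": joint angles; "joint_velocities": joint speeds; "joint_efforts": joint torques, N m; "tool_pos": TCP position; "ee_rot": TCP orientation; "force": force on the tool from outside, world axes, zero at the start; "ft_torque": the same for the moment, N m; "gripper_width": finger opening in m.
Only numpy, scipy, OpenCV 4.12 (cv2) and the standard library are available. Lean on these libraries where they do the work, as an engineer would, in place of code of your own. Each camera call takes 0.05 s, during which the arm holds its last target. There are 200 camera calls.

## Working session

There is one attempt and no reset: what is moved stays moved. The work goes in short steps, Python scripts to look and compute and a shell command to move; the robot and the scene stay as the last step left them, time stands still between calls to the robot, and variables do not carry over. Pictures are saved under pics/ and viewed, on a budget of 10 in all, crops included, one or two more only if the job needs it, and the job is handed in when it is done.

```bash
mkdir -p pics
cat > h.py <<'E'
from bench import *
import numpy as np, cv2
def snap(n,f):
    s=read_state(); c=get_calibration(n); p,d=read_camera(n)
    cv2.imwrite('pics/'+f+'.png',cv2.cvtColor(p,cv2.COLOR_RGB2BGR)); np.savez('pics/'+f,d=d,M=c['camera_from_world'],v=c['vfov'],cx=c['cx'],cy=c['cy'],k=c['distortion'])
def load(f):
    return np.load('pics/'+f+'.npz')
def K(z):
    f=210/np.tan(np.radians(z['v']/2)); return np.array([[f,0,z['cx']],[0,f,z['cy']],[0,0,1.]])
def world(f,u,v,depth=None,zplane=None):
    z=load(f); n=cv2.undistortPoints(np.array([[[u,v]]],float),K(z),z['k'])[0,0]
    r=np.array([n[0],-n[1],-1]); W=np.linalg.inv(z['M'])
    if zplane is not None:
        o=W[:3,3]; q=W[:3,:3]@r; return o+q*(zplane-o[2])/q[2]
    if depth is None: depth=z['d'][int(v),int(u)]
    return (W@np.append(r*depth,1))[:3]
def proj(f,P):
    z=load(f); c=(z['M']@np.append(P,1))[:3]
    return cv2.projectPoints(np.array([[c[0],-c[1],-c[2]]]),np.zeros(3),np.zeros(3),K(z),z['k'])[0].ravel()
E
python3 -c "
from h import *
snap('scene','s1');snap('side','d1');s=read_state();print(s)
a=cv2.imread('pics/s1.png');"
```

```text
{'time_s': 0.1, 'qpos': array([-8.99193170e+01,  1.79537379e+01,  8.58477382e+01,  9.15621477e-06,
        7.62610132e+01, -1.27976317e+01]), 'joint_velocities': array([-0.02560931, -0.05125112, -0.08979574, -0.0562776 , -0.03972544,
        0.01227683]), 'joint_efforts': array([ 2.29069250e-03, -4.12901330e+01, -2.60146379e+01, -2.38700477e-04,
        3.08077353e-03, -3.44283535e-05]), 'tool_pos': array([ 0.11702054, -0.51156741,  0.23082724]), 'ee_rot': array([-1.79939065e+02, -1.38505685e-02,  1.28783051e+01]), 'force': array([ 0.94557984, -0.17983435, -1.13371555]), 'ft_torque': array([0.00360639, 0.03491475, 0.03290066]), 'gripper_width': 0.08541468493983284}
```

View pics/s1.png

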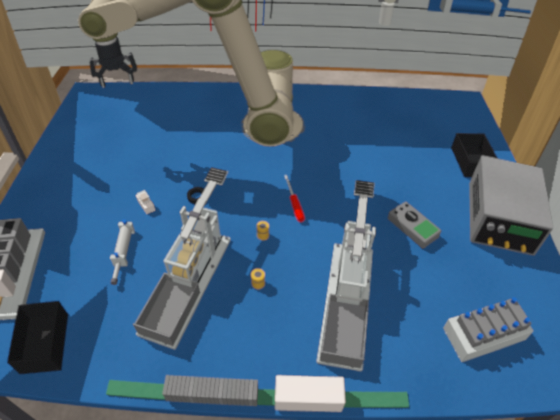

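View pics/d1.png

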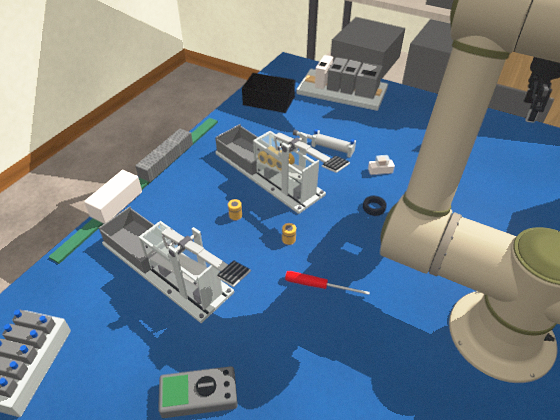

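The scene view shows brass in the left-hand magazine (about 187,258), so that is the loaded one. Its pad is at about (216,175), and at about (338,163) in the side view. The tape roll lies near that pad at (197,195). Next I'll locate the pad.

```bash
python3 -c "
from h import *
for f,u,v in [('s1',216,175),('d1',338,163),('s1',198,212),('s1',204,202)]:
    print(f,u,v,world(f,u,v),world(f,u,v,zplane=.191))
# pad points: cluster in depth near z .191 
for f,(u0,u1,v0,v1) in [('s1',(195,235,160,190)),('d1',(315,360,148,180))]:
    P=np.array([[*world(f,u,v),u,v] for u in range(u0,u1) for v in range(v0,v1)]); m=(abs(P[:,2]-.19)<.012); Q=P[m]
    im=cv2.imread('pics/'+f+'.png'); dark=np.array([im[int(q[4]),int(q[3])].max()<95 for q in Q]); Q=Q[dark]
    print(f,len(Q),Q[:,:3].mean(0),cv2.minAreaRect(Q[:,:2].astype(np.float32)*1000))
    cv2.imwrite('pics/c'+f+'.png',cv2.resize(im[max(v0-40,0):v1+190,max(u0-110,0):u1+60],None,fx=2.5,fy=2.5,interpolation=cv2.INTER_CUBIC)[:600,:800])
"
```

```text
s1 216 175 [ 0.48646674 -0.1354231   0.18867578] [ 0.4889029  -0.13489998  0.191     ]
d1 338 163 [ 0.47877054 -0.1401121   0.19074059] [ 0.47866023 -0.1398151   0.191     ]
s1 198 212 [ 0.61468467 -0.16711489  0.17801441] [ 0.62615999 -0.16374338  0.191     ]
s1 204 202 [ 0.58676769 -0.15452238  0.18639956] [ 0.59102675 -0.15338504  0.191     ]
s1 152 [ 0.48750826 -0.13532844  0.18945758] ((487.10693359375, -135.7391815185547), (47.42047882080078, 40.237335205078125), 76.23439025878906)
d1 108 [ 0.48376711 -0.13335119  0.19305143] ((484.2298889160156, -137.06008911132812), (48.06787109375, 43.32781219482422), 77.68663024902344)
```

View pics/cs1.png

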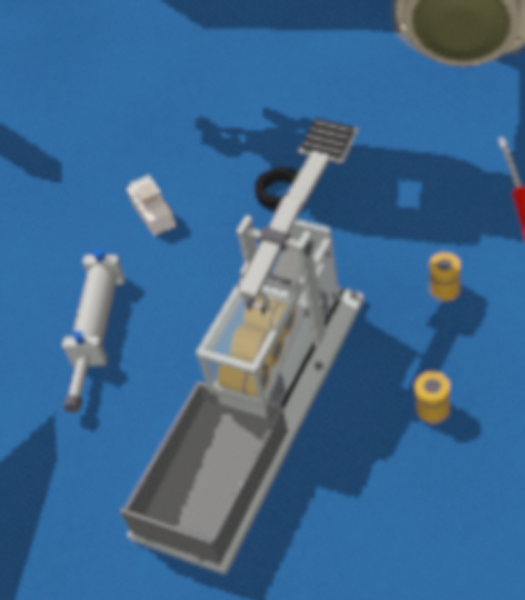

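Both cameras agree: the pad is at about (0.486, -0.136, 0.191) and the magazine yaw is about -13°. I'll shut the fingers and travel at the present height.

```bash
python3 -m jog '[[[0.2,-0.12,0,0,0,0,1],[0.4,-0.25,-0.1,0,0,0,1],[0.5,-0.32,-0.1,0,0,0,1],[0.5,-0.32,0,0,0,0,1],[0.5,-0.32,0,0,0,0,1],[0.5,-0.32,0,0,0,0,1],[0.5,-0.32,0,0,0,0,1],[0.5,-0.32,0,0,0,0,1],[0.5,-0.32,0,0,0,0,1],[0.5,-0.32,0,0,0,0,1],[0.5,-0.32,0,0,0,0,1],[0.5,-0.32,0,0,0,0,1]]]' 20
python3 -m jog '[[[0.5,-0.32,0,0,0,0,1],[0.5,-0.32,0,0,0,0,1],[0.5,-0.32,0,0,0,0,1],[0.5,-0.32,0,0,0,0,1],[0.5,-0.32,0,0,0,0,1],[0.4,-0.25,0,0,0,0,1],[0.2,-0.12,0,0,0,0.65,1],[0,0,0,0,0,0.65,1],[0,0,0,0,0,0.65,1],[0,0,0,0,0,0.65,1],[0,0,0,0,0,0.65,1],[0,0,0,0,0,0,1]]]'
cat >> h.py <<'E'
from scipy.spatial.transform import Rotation as Ro
def togo(P):
    s=read_state(); R=Ro.from_euler('xyz',s['ee_rot'],degrees=True).as_matrix()
    print('t',s['time_s'],s['tool_pos'],s['ee_rot'],s['force'],'units',R.T@(np.array(P)-s['tool_pos'])/.05)
E
python3 -c "
from h import *
togo([.486,-.136,.191]);snap('wrist','w1');snap('side','d2')"
```

```text
time_s: 1.3
tool_pos: [0.351, -0.2736, 0.2412]
ee_rot: [-180.0, -0.0, 12.9]
force: [1.7, 0.2, 0.1]
gripper_width: -0.0001
time_s: 2.5
tool_pos: [0.4791, -0.1441, 0.2412]
ee_rot: [-180.0, 0.0, -13.1]
force: [-0.4, 0.0, 0.0]
gripper_width: 0.0
t 2.5 [ 0.47910745 -0.14409938  0.24116527] [-1.79986040e+02  2.24254909e-02 -1.31465360e+01] [-0.39914168  0.02055133  0.00089338] units [ 0.09778799 -0.18885085  1.00331334]
```

View pics/w1.png

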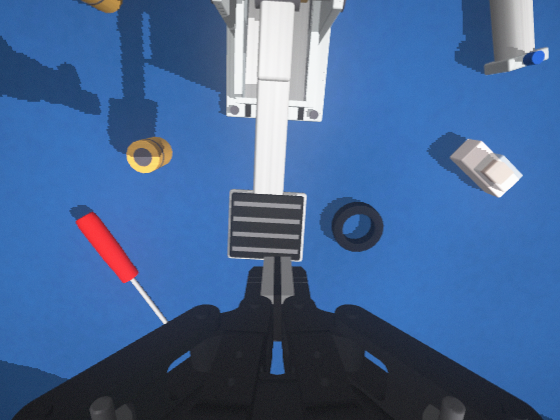

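The wrist view shows the pad from (229,190) to (306,260), centred at about (267,225), with the shut fingertips just behind it. The yaw is aligned to within about 1–2°.

```bash
python3 -c "
from h import *
for u,v in [(267,225),(233,193),(303,195),(300,258),(231,256)]: print(world('w1',u,v),world('w1',u,v,zplane=.191))
togo(world('w1',267,225,zplane=.191))"
```

```text
[ 0.48665215 -0.13979193  0.18838524] [ 0.48760865 -0.14010653  0.191     ]
[ 0.51227396 -0.12299188  0.1849978 ] [ 0.51365287 -0.12421246  0.191     ]
[ 0.49970658 -0.16746579  0.18214591] [ 0.50226737 -0.16727426  0.191     ]
[ 0.45798051 -0.15624202  0.18879267] [ 0.45911657 -0.1563206   0.191     ]
[ 0.47205794 -0.11140964  0.19279876] [ 0.47124616 -0.11091892  0.191     ]
t 2.6 [ 0.47917532 -0.14434493  0.24124197] [-1.79993549e+02  1.29874030e-02 -1.29670020e+01] [-0.30578797  1.17761302  0.14138644] units [ 0.14557214 -0.1203403   1.00482001]
```

```bash
python3 -m jog '[[[0.07,-0.06,0.2,0,0,0,1],[0.07,-0.06,0.3,0,0,0,1],[0,0,0.2,0,0,0,1],[0,0,0.15,0,0,0,1],[0,0,0.1,0,0,0,1],[0,0,0.1,0,0,0,1],[0,0,0,0,0,0,1]]]'
python3 -m jog '[[[0,0,0.1,0,0,0,1],[0,0,0.1,0,0,0,1],[0,0,0.1,0,0,0,1],[0,0,0.1,0,0,0,1],[0,0,0,0,0,0,1]]]'
```

```text
time_s: 3.3
tool_pos: [0.4874, -0.1406, 0.1886]
ee_rot: [-180.0, 0.0, -13.1]
force: [-0.2, 0.2, 0.4]
gripper_width: 0.0002
time_s: 3.8
tool_pos: [0.4873, -0.1406, 0.1682]
ee_rot: [180.0, 0.0, -13.1]
force: [-1.9, -0.1, 4.9]
gripper_width: 0.0001
```

```bash
python3 -m jog '[[[0,0,0.1,0,0,0,1],[0,0,0.1,0,0,0,1],[0,0,0.1,0,0,0,1],[0,0,0.1,0,0,0,1],[0,0,0.08,0,0,0,1],[0,0,0.04,0,0,0,1],[0,0,0,0,0,0,1]]]'; python3 -m jog '[[[0,0,0.02,0,0,0,1],[0,0,0.02,0,0,0,1],[0,0,0,0,0,0,1]]]'
python3 -c "
from h import *
togo([.486,-.136,.14]);snap('side','d3');snap('scene','s3')
a=cv2.imread('pics/s3.png')[140:350,110:290];b=cv2.imread('pics/d3.png')[90:230,190:370]
a=cv2.resize(a,(430,500));b=cv2.resize(b,(360,280));c=np.zeros((500,790,3),np.uint8);c[:,:430]=a;c[:280,430:]=b
cv2.imwrite('pics/m3.png',c)"
```

```text
time_s: 4.5
tool_pos: [0.4888, -0.1411, 0.1436]
ee_rot: [180.0, -0.2, -13.1]
force: [3.0, -0.3, 6.3]
gripper_width: -0.0002
time_s: 4.8
tool_pos: [0.489, -0.1412, 0.1418]
ee_rot: [180.0, -0.3, -13.1]
force: [2.5, -0.4, 6.6]
gripper_width: -0.0001
t 4.8 [ 0.48899124 -0.14120162  0.14180793] [179.95081766  -0.28142064 -13.13593642] [ 2.45868343 -0.37938795  6.63354516] units [-0.08207866 -0.08774499  0.03568058]
```

View pics/m3.png

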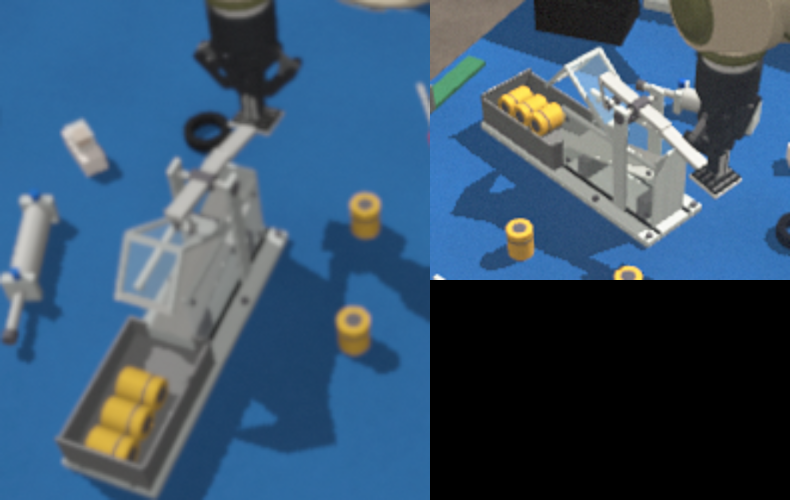

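Both views show the lid wide open and all three rollers side by side in the catch tray (in the mosaic around 128,415 and 530,107). I'll press the last bit to the stop, then ease up slowly.

```bash
python3 -m jog '[[[0,0,0.02,0,0,0,1],[0,0,0.02,0,0,0,1],[0,0,0,0,0,0,1],[0,0,0,0,0,0,1],[0,0,0,0,0,0,1]]]'
```

```text
time_s: 5.4
tool_pos: [0.4892, -0.1413, 0.1406]
ee_rot: [179.9, -0.3, -13.1]
force: [1.8, 0.4, 12.8]
gripper_width: -0.0001
```

Force has risen to 12.8 N, so the lever is on its stop. I'll ease up at about 20–25 mm/s.

```bash
python3 -m jog '[[[0,0,-0.02,0,0,0,1],[0,0,-0.03,0,0,0,1],[0,0,-0.04,0,0,0,1],[0,0,-0.05,0,0,0,1],[0,0,-0.05,0,0,0,1],[0,0,-0.05,0,0,0,1],[0,0,-0.05,0,0,0,1],[0,0,-0.05,0,0,0,1],[0,0,-0.05,0,0,0,1],[0,0,-0.05,0,0,0,1],[0,0,-0.05,0,0,0,1],[0,0,-0.05,0,0,0,1]]]'
python3 -m jog '[[[0,0,-0.05,0,0,0,1],[0,0,-0.05,0,0,0,1],[0,0,-0.05,0,0,0,1],[0,0,-0.05,0,0,0,1],[0,0,-0.05,0,0,0,1],[0,0,-0.04,0,0,0,1],[0,0,-0.04,0,0,0,1],[0,0,-0.03,0,0,0,1],[0,0,-0.03,0,0,0,1],[0,0,-0.03,0,0,0,1],[0,0,-0.03,0,0,0,1],[0,0,-0.03,0,0,0,1]]]'
```

```text
time_s: 6.6
tool_pos: [0.4875, -0.1405, 0.166]
ee_rot: [-180.0, -0.0, -13.1]
force: [-3.0, 0.0, 4.6]
gripper_width: 0.0
time_s: 7.8
tool_pos: [0.4877, -0.1407, 0.19]
ee_rot: [180.0, -0.0, -13.1]
force: [3.2, -0.7, 4.1]
gripper_width: 0.0001
```

```bash
python3 -m jog '[[[0,0,-0.02,0,0,0,1],[0,0,-0.02,0,0,0,1],[0,0,-0.02,0,0,0,1],[0,0,-0.02,0,0,0,1],[0,0,-0.02,0,0,0,1],[0,0,0,0,0,0,1]]]'
python3 -m jog '[[[0,0,-0.1,0,0,0,1],[0,0,-0.3,0,0,0,1],[0,0,-0.5,0,0,0,1],[0,0,-0.5,0,0,0,1],[0,0,-0.4,0,0,0,1],[-0.4,0,-0.2,0,0,0,1],[-0.5,0,0,0,0,0,1],[-0.4,0,0,0,0,0,1],[-0.2,0,0,0,0,0,1],[0,0,0,0,0,0,1],[0,0,0,0,0,0,1]]]'
python3 -c "
from h import *
togo([.486,-.136,.19]);snap('side','d4');snap('scene','s4')
a=cv2.imread('pics/s4.png')[140:350,110:290];b=cv2.imread('pics/d4.png')[90:230,190:370]
a=cv2.resize(a,(430,500));b=cv2.resize(b,(360,280));c=np.zeros((500,790,3),np.uint8);c[:,:430]=a;c[:280,430:]=b
cv2.imwrite('pics/m4.png',c)"
```

```text
time_s: 8.4
tool_pos: [0.4874, -0.1405, 0.1947]
ee_rot: [-180.0, 0.0, -13.1]
force: [-0.8, 0.1, -0.7]
gripper_width: -0.0002
time_s: 9.5
tool_pos: [0.4149, -0.1238, 0.295]
ee_rot: [180.0, -0.0, -13.1]
force: [0.7, 0.5, -0.0]
gripper_width: 0.0003
t 9.5 [ 0.41494058 -0.12377178  0.29497416] [ 1.79994793e+02 -2.88805844e-02 -1.31306875e+01] [ 0.70193698  0.48775546 -0.00457672] units [ 1.4385306  -0.08487625  2.10020091]
```

View pics/m4.png

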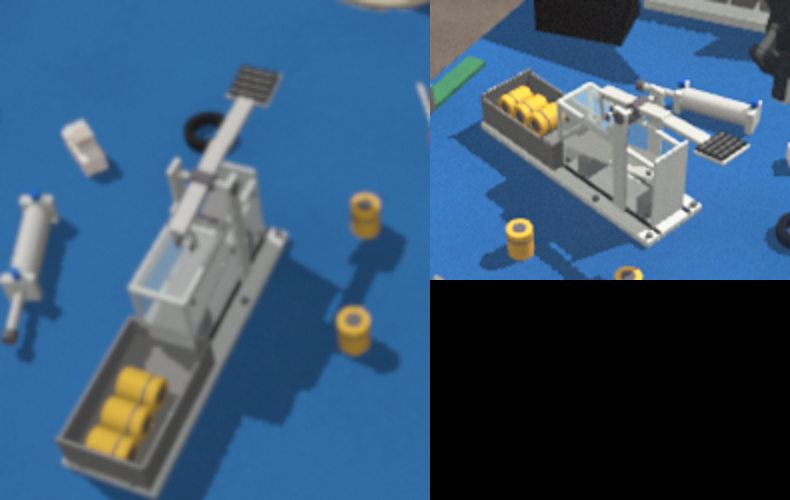

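The lid is shut, the pad is back up, the three rollers are in the tray, the arm is clear and nothing else has moved. I'll hand the job in.

```bash
python3 -c "
from bench import *
print(finish_job())"
```

```text
the job is handed in; nothing more can be done
None
```

The job is done and handed in at about 9.6 s on the robot's clock; no verdict is reported.

- **Pressing:** With the fingers shut I pressed the loaded magazine's pad down to its stop. The tool reached 0.141 m high and the force rose to 12.8 N. I held it until the cameras showed all three workpieces in the catch tray.
- **Closing:** I eased the lever up at no more than about 25 mm/s, and contact faded out at a height of about 0.195 m. Then I backed away.
- **Last checks:** In the final pictures the lid is shut, the pad is up and the three workpieces are in the tray. The things visible near the loaded magazine have not moved, and the force on the tool is about zero. I did not look closely at the empty magazine, screwdriver or meter again, but the arm went nowhere near them.
- **Disagreement:** The camera estimates of the pad centre differed by about 4 mm, which is well within the pad.

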